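# Open the blank crate's gate and hold it wide

## Robot

A 6-joint arm with a two-finger parallel gripper is mounted at the origin on the work surface. World frame = base frame: x ahead of the robot, y to its left, z up, the work surface at z = 0. Lengths are in m, angles in rad, forces in N, time in s.
With the tool pointing down it reaches from about 0.375 to 0.9 m from the base axis. Payload 3.1 kg.
Tool frame: the origin (TCP) lies between the finger pads; the fingertips stand robot.finger_overhang ahead of it and the grasp point (between the pads) lies 3 mm ahead of it (robot.finger_overhang is the distance from the TCP to the fingertips, in m); z points along the fingers, y is the line along which they close (so a half turn about z gives the same grasp; the last joint's range is limited). The gripper opens to 87 mm and grips with 3 to 60 N. Pads are 19 mm wide; open, the fingers measure 117 mm over their backs; the gripper's body (75 mm by 190 mm) begins 51 mm behind the grasp point.
Start: joints at [-0.178, 0.527, 1.433, -0, 1.181, -0.178], TCP at [0.625, 0, 0.245] pointing down, gripper open.
Joint ranges: [-3.08, 3.08], [-0.75, 2.2], [0.22, 2.44], [-1.43, 4.57], [0, 2.65], [-2.85, 2.85]. Speed limits (rad/s): [2.79, 2.79, 3.14, 3.14, 3.14, 3.14].

## Interface

Orientations are given as a unit quaternion [x, y, z, w].
In Python, from rig import get_obs, vision, hand_in, nets, robot gives the robot as it stands.
- The arm moves only by the tool apply_moves, never from a script. Its argument "series" is a list of rows, each an object with "offset": the shift along the world's x, y, z in cm, a list of three; "rot": the turn, a rotation vector about the world's x, y, z in degrees, a list of three. A call has 1 to 20 rows; each row is the pose to reach, as a shift and turn from the pose commanded when the call began; what a row does not reach only later rows make up. A row lasts 1/10 s, in which the tool goes at most 50 mm and 8.59 degrees, less where a joint would pass 70% of its speed; a pose out of reach is approached as far as the arm can. A call with a gripper value outside its range is refused whole. "hand" is the opening, from 0 (shut) to 1 (fully open), set as the call begins (left out, the last holds). The fingers move at their own pace and stop on an object; "newtons" is the grip in N (left out, the last holds). Time passes only in rows, so rows that repeat a pose let the fingers close. It gives the time, the measured TCP pose, the force, the opening and the grip force at its end, in the units of the state.
- get_obs(): the state, without advancing time (a new reading comes with each control period).
- vision.camera(name): name is "scene" or "side" or "wrist"; returns the picture (384x512x3 uint8, red, green, blue); there is no depth.
- vision.calibration(name): a dict with "K" (3x3 intrinsics, pixels), "R" (3x3) and "t" (3): a world point X has camera coordinates R X + t. Camera axes: x right, y down, z forward; pixel columns grow to the right and rows downward; lengths in m; the calibration is good to about 2 mm. A picture is of the moment at which its call begins: read the wrist's pose just before it. calibration takes no time and is no camera call; for the wrist camera it gives the pose at the moment of the call.
- hand_in(): hands the job in; it is judged then, once.
Trained networks look in the newest picture that a camera, given by its name, has taken for a name from the list of things; names that differ only in an ending like _2 or _b are one class to them, and where a whole thing is asked for, a point or a joint stands for the part that bears it (a point fixed in the world has none). Each returns a list of dicts, best first, with "conf" (0 to 1); they miss things now and then, are a little off and sometimes report something else, mostly with a low value. They report only what shows in the picture. A call takes as long as a camera call.
- nets.search_frame(camera, query): "centre" ([x, y, z] in m, in world coordinates, good to about 4 mm: the middle of the surface that is visible of it).
- nets.spot_point(camera, query): "centre" ([x, y, z] in m, in world coordinates, good to about 4 mm: a listed point, or the origin of a listed thing).
The state is a dict: "time": time; "q": joint angles; "joint_velocities": joint speeds; "joint_torque": joint torques, N m; "position": TCP position; "tool_rot": TCP orientation; "ft_force": force on the tool from outside, world axes, zero at the start; "moment": the same for the moment, N m; "grip_width": finger opening in m; "grip_force": force on a finger pad.
Only numpy, scipy, OpenCV 4.12 (cv2) and the standard library are available. Lean on these libraries where they do the work, as an engineer would, in place of code of your own. Each camera call takes 0.05 s, during which the arm holds its last target. There are 200 camera calls.

## Task

Open the blue gate of the blank crate so that your mate can draw blanks out of it: pinch the red catch between the fingers so that its tab slides fully in against the fixed red block, then do the same with the yellow catch, and only then swing the gate out by its green handle, past the ball detent, until it stands wide open at about 80 degrees. The gate springs back when let go, so finish while still holding it wide open, at rest, by the green handle. Leave the blanks and all the tools and things on the bench where they are.

Things in the scene. Friction and masses are not known exactly. Their poses are not given: they have to be found in the camera images.
- crate: open wooden crate fixed on a 12 mm base board (450 x 300) that reaches 240 mm in front of the gate. Origin: bench level, in the plane of the gate's back face, midway along the crate front; x points away from the robot into the crate (200 deep), y left along the gate. A deck 78 deep along the front carries the two catches; deck and walls end 120 mm above the bench
- gate_hinge (a point): point on the gate's upright hinge axis, at the gate's left (+y) end, 120 mm above the bench; (-6, 120) mm in the crate frame. The blue gate panel is 12 thick, 249 long from the axis, top edge 120 mm above the bench; two steel pins 8 across rise from that edge to 148 mm
- gate (a joint): gate angle, 0 shut; grows as its free right end swings towards the robot (clockwise from above), stop at 1.57. Sprung shut: 0.05 N m at 0, 0.33 N m at 1.4. A spring ball in the base board is the detent at about 0.7 rad (felt 0.60 to 0.80, up to 7 N at the handle). Let go beyond it, the gate falls back to the ball at about 0.80 and does not stay wide
- gate_handle: green upright round post, 16 across, 50 mm in front of the gate's middle plane on two steel stand-offs; its free part, 112 to 167 mm above the bench, can be pinched from above. Its frame turns with the gate (parallel to the crate's when shut), origin on the hinge axis at bench level; in it the post's axis is at (-50, -185) mm
- handle_top (a point): centre of the top face of the green handle post, 167 mm above the bench; 192 mm from the hinge axis; moves with the gate
- red_catch: red catch: steel base plate 50 x 78 x 6 on the deck, origin under the plate's centre (120 mm above the bench), axes parallel to the crate's. It carries a fixed red block at the right (-y) and a sliding red tab at the left (+y), both 24 wide in x and ending 40 mm above the origin. Which catch is nearer the hinge varies; they stand 110 mm apart
- red_block: the fixed red block of that catch, 24 x 10 x 34; its frame is the catch's, in which the block spans y -30 to -20 mm
- red_tab_top (a point): centre of the top of the sliding red tab (24 x 8), 40 mm above the catch's origin; with the tab out it is at y +22 mm in the catch frame, squeezed fully in at +8 mm. A low steel arm runs from the tab over the gate and hooks in front of a pin on it
- red_tab (a joint): how far the red tab has been squeezed towards its block, in m: 0 out (hooked), 0.014 fully in at its stop (hook clear of the pin). Takes about 4 N and stays where it is left. Outer width of block plus tab: 56 mm when out, 42 mm fully in; 25 mm free on either side of them for the fingers
- yellow_catch: yellow catch: steel base plate 50 x 78 x 6 on the deck, origin under the plate's centre (120 mm above the bench), axes parallel to the crate's. It carries a fixed yellow block at the right (-y) and a sliding yellow tab at the left (+y), both 24 wide in x and ending 40 mm above the origin. Which catch is nearer the hinge varies; they stand 110 mm apart
- yellow_block: the fixed yellow block of that catch, 24 x 10 x 34; its frame is the catch's, in which the block spans y -30 to -20 mm
- yellow_tab_top (a point): centre of the top of the sliding yellow tab (24 x 8), 40 mm above the catch's origin; with the tab out it is at y +22 mm in the catch frame, squeezed fully in at +8 mm. A low steel arm runs from the tab over the gate and hooks in front of a pin on it
- yellow_tab (a joint): how far the yellow tab has been squeezed towards its block, in m: 0 out (hooked), 0.014 fully in at its stop (hook clear of the pin). Takes about 4 N and stays where it is left. Outer width of block plus tab: 56 mm when out, 42 mm fully in; 25 mm free on either side of them for the fingers
- blank1: loose square hardwood turning blank 45 x 200 x 45 lying inside the crate (front one); origin under its centre
- blank2: loose darker blank 45 x 200 x 45 inside the crate (rear one); origin under its centre
- hammer: steel hammer with a wooden handle lying on the bench left of the crate; to be left alone
- gouge: turning gouge about 370 long with a pale wooden handle, lying on the bench to the right; to be left alone
- wax_tin: closed round tin, 80 across and 70 tall, orange label, on the bench to the left; to be left alone
- sanding_block: cork sanding block 110 x 65 x 35 on the bench to the right; to be left alone
- mug: blue mug, 80 across and 90 tall, on the bench at the right nearer the robot; to be left alone
- turned_foot: turned pale wooden furniture foot, 70 across and 85 tall, standing on the bench at the left nearer the robot; to be left alone

How it is judged:
On the way, in this order (a step that is already met when the one before it is completed fails the run):
1. the red tab is squeezed in by 11 mm or more, the fingers pressing its fixed block too, while the yellow tab is still out and the gate shut (value of joint red_tab above 0.011 m and contact force between the fingers and red_block above 1 N and value of joint yellow_tab below 0.005 m and value of joint gate below 0.1 rad), for 0.1 s.
2. then the yellow tab is squeezed in by 11 mm or more, the fingers pressing its fixed block too, the gate still shut (value of joint yellow_tab above 0.011 m and contact force between the fingers and yellow_block above 1 N and value of joint gate below 0.1 rad), for 0.1 s.
3. then the gate is swung by its handle past the detent, beyond 0.9 rad (value of joint gate above 0.9 rad and contact force between the fingers and gate_handle above 1 N), for 0.1 s.
At the end, for the whole second after the job is handed in: the gate is held at more than 1.22 rad (70 degrees), at rest (under 0.15 rad/s), the fingers pressing on the green handle with more than 1 N, and both tabs are still in by more than 10 mm (value of joint gate between 1.22 and 1.6 rad and contact force between the fingers and gate_handle above 1 N and value of joint each of red_tab, yellow_tab above 0.01 m and velocity of joint gate between -0.15 and 0.15 rad/s); the arm keeps its last pose, push and grip.
It fails at once if a blank in the crate shifted by more than 25 mm (distance of any of blank1, blank2 from where it was at the start of the episode above 0.025 m).
It fails at once if a thing on the bench shifted by more than 25 mm (distance of any of hammer, gouge, wax_tin, sanding_block, mug, turned_foot from where it was at the start of the episode above 0.025 m).
It also fails if it takes over 51 s, if anything falls off the work surface, if the arm or the gripper's body presses on something with over 40 N, if the wrist force passes 120 N, or if a joint passes its speed limit or range.

## Working session

There is one attempt and no reset: what is moved stays moved. The work goes in short steps, Python scripts to look and compute and a tool call to move; the robot and the scene stay as the last step left them, time stands still between calls to the robot, and variables do not carry over. Pictures are saved under pics/ and viewed, at most 10 in all, crops included, and the job is handed in when it is done.

Besides the shell and the picture viewer there is one more tool, called as name(argument=value, ...), one argument or row to a line, values as JSON. apply_moves: Moves the arm, as the interface text tells. Its arguments: {"type":"object","properties":{"series":{"type":"array"},"hand":{"type":"number"},"newtons":{"type":"number"}},"required":["series"]}

```bash
mkdir -p pics
python3 - <<'E'
from rig import get_obs, vision, nets, robot
import cv2,numpy as np
o=get_obs();print({k:np.round(v,3) for k,v in o.items()},robot.finger_overhang)
ims=[]
for c in ["scene","side","wrist"]:
    im=vision.camera(c); cv2.imwrite(f"pics/{c}0.png",im[...,::-1])
    for q in ["red_tab_top","yellow_tab_top","handle_top","gate_hinge","red_catch","yellow_catch","crate"]:
        r=nets.spot_point(c,q)
        print(c,q,[(np.round(d["centre"],3),round(d["conf"],2)) for d in r[:2]])
E
```

```text
{'time': np.float64(0.0), 'q': array([-0.179,  0.528,  1.434, -0.   ,  1.181, -0.178]), 'joint_velocities': array([-0.001,  0.001,  0.   , -0.001,  0.001,  0.   ]), 'joint_torque': array([-1.0000e-03, -4.4005e+01, -1.7659e+01,  6.3000e-02,  5.8000e-02,
       -0.0000e+00]), 'position': array([0.624, 0.   , 0.244]), 'tool_rot': array([ 0.707,  0.707, -0.001, -0.001]), 'ft_force': array([-0.126,  0.117,  1.441]), 'moment': array([-0.024, -0.024, -0.025]), 'grip_force': np.float64(0.0), 'grip_width': np.float64(0.087)} 0.022
scene red_tab_top [(array([0.645, 0.066, 0.159]), 0.53)]
scene yellow_tab_top [(array([ 0.663, -0.039,  0.163]), 0.54), (array([0.648, 0.042, 0.118]), 0.47)]
scene handle_top []
scene gate_hinge [(array([0.591, 0.119, 0.125]), 0.67), (array([0.475, 0.56 , 0.001]), 0.64)]
scene red_catch [(array([0.649, 0.044, 0.122]), 0.78)]
scene yellow_catch [(array([ 0.673, -0.061,  0.12 ]), 0.72)]
scene crate [(array([ 0.614, -0.002, -0.002]), 0.86), (array([ 0.664, -0.042,  0.16 ]), 0.2)]
side red_tab_top [(array([0.645, 0.064, 0.159]), 0.55)]
side yellow_tab_top [(array([ 0.57
[... 178 characters left out ...]
hinge [(array([0.587, 0.122, 0.12 ]), 0.75)]
side red_catch [(array([0.592, 0.406, 0.001]), 0.58), (array([0.652, 0.042, 0.126]), 0.54)]
side yellow_catch [(array([ 0.673, -0.065,  0.12 ]), 0.74)]
side crate [(array([ 0.613,  0.001, -0.002]), 0.75)]
wrist red_tab_top [(array([0.646, 0.066, 0.159]), 0.59)]
wrist yellow_tab_top [(array([ 0.664, -0.043,  0.164]), 0.63)]
wrist handle_top [(array([ 0.572, -0.072,  0.161]), 0.92), (array([ 0.612,  0.002, -0.006]), 0.28)]
wrist gate_hinge [(array([0.583, 0.117, 0.118]), 0.83), (array([ 0.614,  0.003, -0.007]), 0.32)]
wrist red_catch []
wrist yellow_catch [(array([ 0.67 , -0.061,  0.121]), 0.65)]
wrist crate [(array([ 0.615,  0.002, -0.004]), 0.71)]
```

View pics/scene0.png

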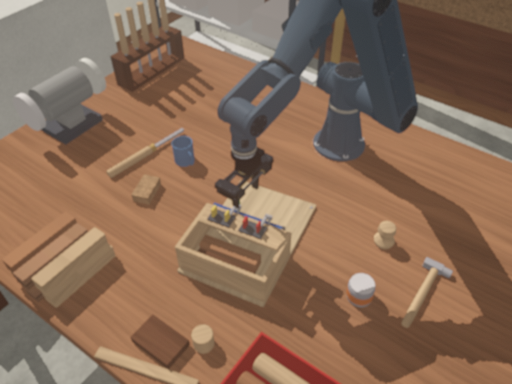

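View pics/wrist0.png

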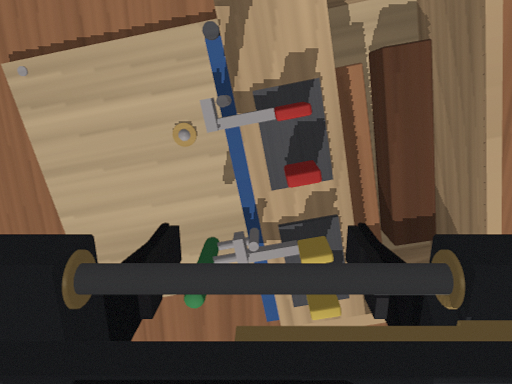

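```bash
cat > fit.py <<'E'
import numpy as np
from scipy.optimize import least_squares
# crate-frame xy ; catches at (cx, cy) , (cx, cy-.11), cx,cy unknown
M=dict(
rt=[(.645,.066),(.645,.064),(.646,.066)], yt=[(.663,-.039),(.666,-.049),(.664,-.043)],
h=[(.572,-.072),(.573,-.072)], g=[(.591,.119),(.587,.122),(.583,.117)],
rc=[(.649,.044),(.652,.042)], yc=[(.673,-.061),(.673,-.065),(.670,-.061)], c=[(.614,-.002),(.613,.001),(.615,.002)])
def model(p):
    x,y,a,cx,cy=p
    L=dict(rt=(cx,cy+.022),yt=(cx,cy-.088),h=(-.056,-.065),g=(-.006,.12),rc=(cx,cy),yc=(cx,cy-.11),c=(0,0))
    R=np.array([[np.cos(a),-np.sin(a)],[np.sin(a),np.cos(a)]])
    return {k:R@v+[x,y] for k,v in L.items()}
def res(p):
    m=model(p); return np.concatenate([np.ravel(np.array(M[k])-m[k]) for k in M])
s=least_squares(res,[.614,0,.2,.04,.04],loss='soft_l1',f_scale=.003)
p=s.x
if __name__=="__main__":
    print(p.round(4),np.degrees(p[2]))
    for k,v in model(p).items(): print(k,v.round(4),(np.mean(M[k],0)-v).round(4))
E
python3 fit.py
```

```text
[0.6147 0.0017 0.1884 0.0423 0.035 ] 10.793852724942662
rt [0.6456 0.0656] [-0.0002 -0.0003]
yt [ 0.6662 -0.0424] [-0.0018 -0.0012]
h [ 0.5719 -0.0726] [0.0006 0.0006]
g [0.5864 0.1185] [0.0006 0.0009]
rc [0.6497 0.044 ] [ 0.0008 -0.001 ]
yc [ 0.6703 -0.064 ] [0.0017 0.0017]
c [0.6147 0.0017] [-0.0007 -0.0014]
```

The scene picture shows the crate under the gripper at about (240,240), with the catches' tops around (215,212) and (255,225). In the wrist picture the red tab is at (293,112) and its block at (303,175). The yellow tab is at (315,248) and the green handle at (207,268). The fitted crate pose agrees with all the points to about 2 mm.

apply_moves(
  series=[
    {"offset":[0.2,0.3,0],"rot":[0,0,8.4]},
    {"offset":[0.4,0.6,0],"rot":[0,0,16.8]},
    {"offset":[0.6,0.9,0],"rot":[0,0,25.2]},
    {"offset":[0.8,1.2,0],"rot":[0,0,33.6]},
    {"offset":[1.0,1.5,0],"rot":[0,0,42]},
    {"offset":[1.2,1.8,0],"rot":[0,0,50.4]},
    {"offset":[1.4,2.1,0],"rot":[0,0,58.8]},
    {"offset":[1.6,2.4,0],"rot":[0,0,67.2]},
    {"offset":[1.9,2.7,0],"rot":[0,0,75.6]},
    {"offset":[2.2,3.0,0],"rot":[0,0,84]},
    {"offset":[2.4,3.3,0],"rot":[0,0,92.4]},
    {"offset":[2.65,3.5,0],"rot":[0,0,100.8]},
    {"offset":[2.65,3.5,0],"rot":[0,0,100.8]},
    {"offset":[2.65,3.5,0],"rot":[0,0,100.8]},
  ],
  hand=1,
  newtons=20,
)

```text
time: 2.6
position: [0.6514, 0.035, 0.2445]
tool_rot: [-0.093, 0.996, -0.0, -0.0]
ft_force: [-0.2, -0.8, -0.1]
grip_width: 0.0872
grip_force: 0.0
```

Run:
```python
from rig import get_obs, vision, nets
import cv2,numpy as np, fit
o=get_obs();print(o["time"],np.round(o["position"],4),np.round(o["tool_rot"],3),np.round(o["q"],2),np.round(o["ft_force"],1))
key=dict(red_tab_top="rt",yellow_tab_top="yt",handle_top="h",gate_hinge="g",red_catch="rc",yellow_catch="yc",crate="c")
m=fit.model(fit.p)
for c in ["wrist","side"]:
    im=vision.camera(c); cv2.imwrite(f"pics/{c}1.png",im[...,::-1])
    for q,k in key.items():
        for d in nets.spot_point(c,q)[:2]:
            v=np.array(d["centre"])
            if np.linalg.norm(v[:2]-m[k])<.015: fit.M[k].append(v[:2]); print(c,q,v.round(3),round(d["conf"],2))
s=fit.least_squares(fit.res,fit.p,loss='soft_l1',f_scale=.003)
print(s.x.round(4))
for k,v in fit.model(s.x).items(): print(k,v.round(4),(np.mean(fit.M[k],0)-v).round(4))
a=s.x[2]; R=np.array([[np.cos(a),-np.sin(a)],[np.sin(a),np.cos(a)]])
for k in("rc","yc"): print("squeeze",k,fit.model(s.x)[k]+R@[0,-.009])
```

```text
2.6 [0.6514 0.035  0.2445] [-0.093  0.996 -0.    -0.   ] [-0.12  0.57  1.36 -0.    1.22 -1.87] [-0.2 -0.8 -0.1]
wrist red_tab_top [0.646 0.068 0.158] 0.78
wrist yellow_tab_top [ 0.662 -0.045  0.16 ] 0.56
wrist handle_top [ 0.572 -0.069  0.167] 0.83
wrist gate_hinge [0.584 0.119 0.12 ] 0.64
wrist red_catch [0.644 0.044 0.116] 0.81
wrist yellow_catch [ 0.667 -0.06   0.121] 0.6
wrist crate [ 0.613  0.002 -0.006] 0.72
side red_tab_top [0.65  0.063 0.161] 0.44
side yellow_tab_top [ 0.663 -0.048  0.158] 0.53
side handle_top [ 0.574 -0.071  0.17 ] 0.66
side gate_hinge [0.585 0.119 0.119] 0.57
side red_catch [0.652 0.045 0.121] 0.65
side yellow_catch [ 0.671 -0.063  0.121] 0.58
side crate [ 0.613  0.002 -0.001] 0.97
[0.6143 0.0022 0.1868 0.0422 0.0345]
rt [0.6453 0.0656] [ 0.0011 -0.0001]
yt [ 0.6658 -0.0425] [-0.0022 -0.0023]
h [ 0.5714 -0.0721] [0.0012 0.001 ]
g [0.5862 0.119 ] [0.     0.0002]
rc [0.6494 0.044 ] [-0.0002 -0.0002]
yc [ 0.6699 -0.0641] [0.0011 0.0021]
c [0.6143 0.0022] [-0.0007 -0.0011]
squeeze rc [0.65110579 0.03511902]
squeeze yc [ 0.67153347 -0.07296756]
```

View pics/wrist1.png

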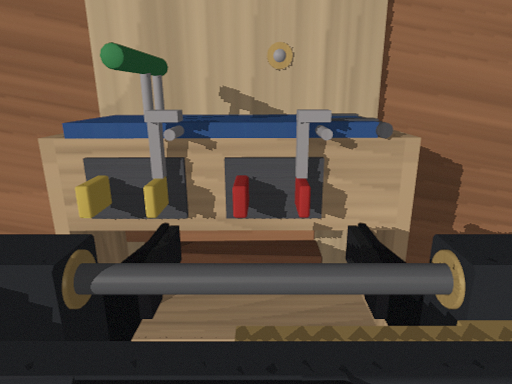

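The wrist view now looks squarely at the catches. The red block is at (241,196), the red tab at (303,196), the yellow pair at (94,196) and (156,196), and the handle at (135,60). The axes line up with the image, and the TCP is at the squeeze centre for red.

apply_moves(
  series=[
    {"offset":[0,0,-3],"rot":[0,0,0]},
    {"offset":[0,0,-6],"rot":[0,0,0]},
    {"offset":[0,0,-8.5],"rot":[0,0,0]},
    {"offset":[0,0,-9],"rot":[0,0,0]},
    {"offset":[0,0,-9],"rot":[0,0,0]},
    {"offset":[0,0,-9],"rot":[0,0,0]},
  ],
)

```text
time: 4.0
position: [0.6525, 0.0349, 0.1559]
tool_rot: [-0.094, 0.996, -0.0, 0.001]
ft_force: [0.4, -0.4, 0.8]
grip_width: 0.0867
grip_force: 0.0
```

apply_moves(
  series=[
    {"offset":[0,0,0],"rot":[0,0,0]},
    {"offset":[0,0,0],"rot":[0,0,0]},
    {"offset":[0,0,0],"rot":[0,0,0]},
    {"offset":[0,0,0],"rot":[0,0,0]},
    {"offset":[0,0,0],"rot":[0,0,0]},
    {"offset":[0,0,0],"rot":[0,0,0]},
    {"offset":[0,0,0],"rot":[0,0,0]},
    {"offset":[0,0,0],"rot":[0,0,0]},
    {"offset":[0,0,0],"rot":[0,0,0]},
    {"offset":[0,0,0],"rot":[0,0,0]},
  ],
  hand=0.4,
  newtons=20,
)

```text
time: 5.0
position: [0.6519, 0.0344, 0.155]
tool_rot: [-0.094, 0.996, -0.0, 0.0]
ft_force: [-0.7, -0.2, 5.8]
grip_width: 0.0419
grip_force: 20.0
```

Width is 41.9 mm at 20 N with almost no side force, so red is fully in. Next is yellow.

apply_moves(
  series=[
    {"offset":[0,0,0],"rot":[0,0,0]},
    {"offset":[0,0,0],"rot":[0,0,0]},
    {"offset":[0,0,0],"rot":[0,0,0]},
    {"offset":[0,0,0],"rot":[0,0,0]},
    {"offset":[0,0,0],"rot":[0,0,0]},
    {"offset":[0,0,2.5],"rot":[0,0,0]},
    {"offset":[0,0,5],"rot":[0,0,0]},
    {"offset":[0.7,-3.6,5],"rot":[0,0,0]},
    {"offset":[1.4,-7.2,5],"rot":[0,0,0]},
    {"offset":[2.05,-10.8,5],"rot":[0,0,0]},
    {"offset":[2.05,-10.8,5],"rot":[0,0,0]},
    {"offset":[2.05,-10.8,5],"rot":[0,0,0]},
    {"offset":[2.05,-10.8,5],"rot":[0,0,0]},
    {"offset":[2.05,-10.8,3],"rot":[0,0,0]},
    {"offset":[2.05,-10.8,1],"rot":[0,0,0]},
    {"offset":[2.05,-10.8,0],"rot":[0,0,0]},
    {"offset":[2.05,-10.8,0],"rot":[0,0,0]},
    {"offset":[2.05,-10.8,0],"rot":[0,0,0]},
  ],
  hand=1,
)

```text
time: 6.8
position: [0.6723, -0.0723, 0.1549]
tool_rot: [-0.095, 0.996, -0.0, 0.0]
ft_force: [0.3, -0.3, 0.1]
grip_width: 0.0869
grip_force: 0.0
```

apply_moves(
  series=[
    {"offset":[0,0,0],"rot":[0,0,0]},
    {"offset":[0,0,0],"rot":[0,0,0]},
    {"offset":[0,0,0],"rot":[0,0,0]},
    {"offset":[0,0,0],"rot":[0,0,0]},
    {"offset":[0,0,0],"rot":[0,0,0]},
    {"offset":[0,0,0],"rot":[0,0,0]},
    {"offset":[0,0,0],"rot":[0,0,0]},
    {"offset":[0,0,0],"rot":[0,0,0]},
    {"offset":[0,0,0],"rot":[0,0,0]},
    {"offset":[0,0,0],"rot":[0,0,0]},
  ],
  hand=0.4,
  newtons=20,
)

```text
time: 7.8
position: [0.6724, -0.0736, 0.155]
tool_rot: [-0.094, 0.996, -0.001, 0.0]
ft_force: [-0.1, 0.1, 5.0]
grip_width: 0.0417
grip_force: 20.0
```

Yellow is in too. Moving above the handle and checking.

apply_moves(
  series=[
    {"offset":[0,0,0],"rot":[0,0,0]},
    {"offset":[0,0,0],"rot":[0,0,0]},
    {"offset":[0,0,0],"rot":[0,0,0]},
    {"offset":[0,0,0],"rot":[0,0,0]},
    {"offset":[0,0,0],"rot":[0,0,0]},
    {"offset":[0,0,3],"rot":[0,0,0]},
    {"offset":[0,0,6],"rot":[0,0,0]},
    {"offset":[0,0,9],"rot":[0,0,0]},
    {"offset":[-3.5,0,9],"rot":[0,0,0]},
    {"offset":[-7,0,9],"rot":[0,0,0]},
    {"offset":[-10,0.1,9],"rot":[0,0,0]},
    {"offset":[-10,0.1,9],"rot":[0,0,0]},
    {"offset":[-10,0.1,9],"rot":[0,0,0]},
    {"offset":[-10,0.1,9],"rot":[0,0,0]},
  ],
  hand=1,
)

```text
time: 9.2
position: [0.5733, -0.0723, 0.2449]
tool_rot: [-0.094, 0.996, -0.0, 0.001]
ft_force: [-1.0, -0.6, -0.5]
grip_width: 0.0872
grip_force: 0.0
```

Run:
```python
from rig import get_obs, vision, nets
import cv2,numpy as np
o=get_obs();print(o["time"],np.round(o["position"],4),np.round(o["q"],2))
for c in ["wrist","side"]:
    im=vision.camera(c); cv2.imwrite(f"pics/{c}2.png",im[...,::-1])
    for q in ["handle_top","red_tab_top","yellow_tab_top","gate_hinge"]:
        print(c,q,[(np.round(d["centre"],3),round(d["conf"],2)) for d in nets.spot_point(c,q)[:2]])
im=cv2.imread("pics/side2.png")
C=vision.calibration("side"); X=C["R"]@np.array([.62,-.02,.14])+C["t"]; u=C["K"]@X; u=(u/u[2])[:2].astype(int); print(u)
x0=max(0,u[0]-90);y0=max(0,u[1]-70)
cv2.imwrite("pics/side2c.png",cv2.resize(im[y0:y0+140,x0:x0+180],None,fx=4,fy=4,interpolation=cv2.INTER_CUBIC))
```

```text
9.2 [ 0.5733 -0.0723  0.2449] [-0.32  0.46  1.55  0.    1.12 -2.08]
wrist handle_top [(array([ 0.665, -0.061,  0.161]), 0.64), (array([ 0.57 , -0.07 ,  0.163]), 0.56)]
wrist red_tab_top []
wrist yellow_tab_top [(array([ 0.666, -0.061,  0.16 ]), 0.97)]
wrist gate_hinge [(array([0.585, 0.118, 0.119]), 0.56)]
side handle_top [(array([ 0.578, -0.072,  0.168]), 0.41)]
side red_tab_top [(array([0.651, 0.052, 0.161]), 0.46)]
side yellow_tab_top [(array([ 0.664, -0.06 ,  0.158]), 0.67)]
side gate_hinge [(array([0.587, 0.121, 0.119]), 0.74), (array([ 0.478, -0.586,  0.   ]), 0.19)]
[279 178]
```

View pics/side2c.png

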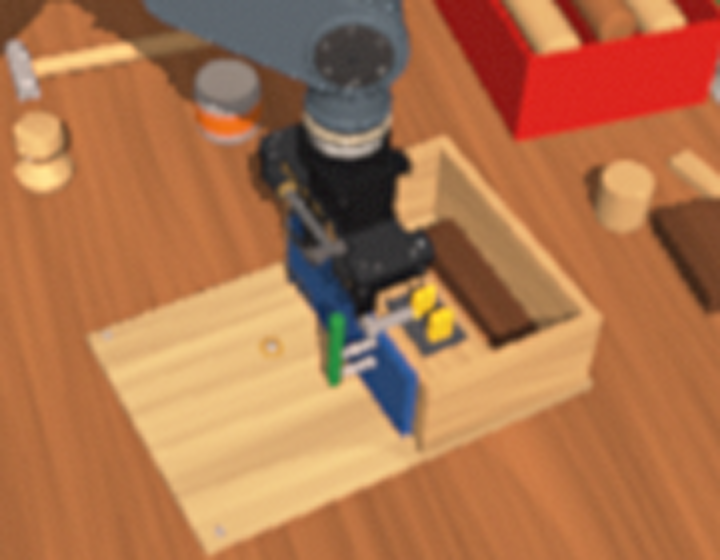

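Both tabs have moved in by about 14 mm: yellow is at y −0.061, red at +0.052. In the crop the gate is shut, the green post is at (336,348) and the yellow pair is at (430,310). Computing the arc.

Run:
```python
import numpy as np
H=np.array([.5862,.119]);v=np.array([-.05,-.185])
f=lambda t:(lambda b:H+[np.cos(b)*v[0]-np.sin(b)*v[1],np.sin(b)*v[0]+np.cos(b)*v[1]])(.1868-t)
for d in range(0,81,5): print(d,((f(np.radians(d))-f(0))*100).round(2),np.linalg.norm(f(np.radians(d))).round(3))
```

```text
0 [0. 0.] 0.576
5 [-1.66  0.2 ] 0.559
10 [-3.3   0.55] 0.543
15 [-4.89  1.03] 0.526
20 [-6.45  1.66] 0.51
25 [-7.94  2.41] 0.494
30 [-9.36  3.3 ] 0.479
35 [-10.69   4.3 ] 0.465
40 [-11.94   5.42] 0.452
45 [-13.08   6.64] 0.441
50 [-14.11   7.96] 0.43
55 [-15.02   9.36] 0.422
60 [-15.81  10.83] 0.415
65 [-16.46  12.37] 0.41
70 [-16.98  13.96] 0.407
75 [-17.36  15.59] 0.407
80 [-17.6   17.24] 0.408
```

apply_moves(
  series=[
    {"offset":[0,0,-3],"rot":[0,0,0]},
    {"offset":[0,0,-6],"rot":[0,0,0]},
    {"offset":[0,0,-9],"rot":[0,0,0]},
    {"offset":[0,0,-9.9],"rot":[0,0,0]},
    {"offset":[0,0,-9.9],"rot":[0,0,0]},
    {"offset":[0,0,-9.9],"rot":[0,0,0]},
  ],
)

```text
time: 10.3
position: [0.5729, -0.0722, 0.1465]
tool_rot: [-0.094, 0.996, -0.0, 0.001]
ft_force: [0.4, -0.6, -0.0]
grip_width: 0.087
grip_force: 0.0
```

apply_moves(
  series=[
    {"offset":[0,0,0],"rot":[0,0,0]},
    {"offset":[0,0,0],"rot":[0,0,0]},
    {"offset":[0,0,0],"rot":[0,0,0]},
    {"offset":[0,0,0],"rot":[0,0,0]},
    {"offset":[0,0,0],"rot":[0,0,0]},
    {"offset":[0,0,0],"rot":[0,0,0]},
    {"offset":[0,0,0],"rot":[0,0,0]},
    {"offset":[0,0,0],"rot":[0,0,0]},
    {"offset":[0,0,0],"rot":[0,0,0]},
    {"offset":[0,0,0],"rot":[0,0,0]},
    {"offset":[0,0,0],"rot":[0,0,0]},
  ],
  hand=0.1,
  newtons=40,
)

```text
time: 11.4
position: [0.5722, -0.0732, 0.1455]
tool_rot: [-0.094, 0.996, -0.001, 0.0]
ft_force: [-0.7, -4.8, -1.1]
grip_width: 0.0149
grip_force: 40.0
```

apply_moves(
  series=[
    {"offset":[-0.8,0.1,0],"rot":[0,0,-2.5]},
    {"offset":[-1.65,0.2,0],"rot":[0,0,-5]},
    {"offset":[-3.3,0.55,0],"rot":[0,0,-10]},
    {"offset":[-4.9,1.05,0],"rot":[0,0,-15]},
    {"offset":[-6.45,1.65,0],"rot":[0,0,-20]},
    {"offset":[-7.95,2.4,0],"rot":[0,0,-25]},
    {"offset":[-7.95,2.4,0],"rot":[0,0,-25]},
  ],
)

```text
time: 12.1
position: [0.4903, -0.0474, 0.1455]
tool_rot: [0.124, 0.992, 0.0, -0.001]
ft_force: [-2.0, -4.4, -3.4]
grip_width: 0.0152
grip_force: 40.0
```

Run:
```python
from rig import get_obs, vision, nets
import numpy as np
o=get_obs();print(o["time"],np.round(o["position"],4),np.round(o["q"],2),np.round(o["ft_force"],1),o["grip_width"],o["grip_force"])
for c in ["wrist","side"]:
    im=vision.camera(c)
    print(c,[(np.round(d["centre"],3),round(d["conf"],2)) for d in nets.spot_point(c,"handle_top")[:2]])
```

```text
12.1 [ 0.4903 -0.0474  0.1455] [-0.32  0.51  1.85 -0.    0.78 -1.65] [-2.  -4.4 -3.4] 0.015177953151391053 40.00106126535684
wrist [(array([ 0.49 , -0.044,  0.164]), 0.59)]
side [(array([ 0.496, -0.049,  0.168]), 0.47)]
```

apply_moves(
  series=[
    {"offset":[-1.4,0.9,0],"rot":[0,0,-5]},
    {"offset":[-2.75,1.9,0],"rot":[0,0,-10]},
    {"offset":[-4.0,3.0,0],"rot":[0,0,-15]},
    {"offset":[-5.15,4.25,0],"rot":[0,0,-20]},
    {"offset":[-6.15,5.55,0],"rot":[0,0,-25]},
    {"offset":[-7.1,6.95,0],"rot":[0,0,-30]},
    {"offset":[-7.85,8.4,0],"rot":[0,0,-35]},
    {"offset":[-8.5,9.95,0],"rot":[0,0,-40]},
    {"offset":[-9.05,11.55,0],"rot":[0,0,-45]},
    {"offset":[-9.4,13.2,0],"rot":[0,0,-50]},
    {"offset":[-9.6,14.5,0],"rot":[0,0,-54]},
    {"offset":[-9.6,14.5,0],"rot":[0,0,-54]},
    {"offset":[-9.6,14.5,0],"rot":[0,0,-54]},
    {"offset":[-9.6,14.5,0],"rot":[0,0,-54]},
    {"offset":[-9.6,14.5,0],"rot":[0,0,-54]},
    {"offset":[-9.6,14.5,0],"rot":[0,0,-54]},
    {"offset":[-9.6,14.5,0],"rot":[0,0,-54]},
  ],
)

```text
time: 14.0
position: [0.3969, 0.0967, 0.1455]
tool_rot: [0.561, 0.828, 0.0, 0.0]
ft_force: [0.5, -1.7, -4.5]
grip_width: 0.0152
grip_force: 40.0
```

Run:
```python
from rig import get_obs, vision, nets
import numpy as np,cv2
o=get_obs();print(o["time"],np.round(o["position"],4),np.round(o["q"],2),np.round(o["joint_velocities"],3),np.round(o["ft_force"],1),o["grip_width"],o["grip_force"])
for c in ["scene","wrist","side"]:
    im=vision.camera(c)
    for q in ["handle_top","red_tab_top","yellow_tab_top"]:
        for d in nets.spot_point(c,q)[:2]: print(c,q,np.round(d["centre"],3),round(d["conf"],2))
cv2.imwrite("pics/side3.png",cv2.resize(im[80:280,180:400,::-1],None,fx=3,fy=3))
```

```text
14.0 [0.3969 0.0967 0.1455] [-0.04  0.43  2.06 -0.    0.66 -0.42] [ 0.     0.     0.     0.001 -0.001  0.003] [ 0.5 -1.7 -4.5] 0.015227609971137094 39.99980071093887
scene red_tab_top [0.646 0.055 0.16 ] 0.43
scene yellow_tab_top [ 0.666 -0.053  0.164] 0.6
wrist handle_top [0.394 0.099 0.164] 0.56
side handle_top [0.399 0.098 0.166] 0.58
side red_tab_top [0.648 0.049 0.162] 0.49
side yellow_tab_top [ 0.666 -0.062  0.162] 0.42
```

View pics/side3.png

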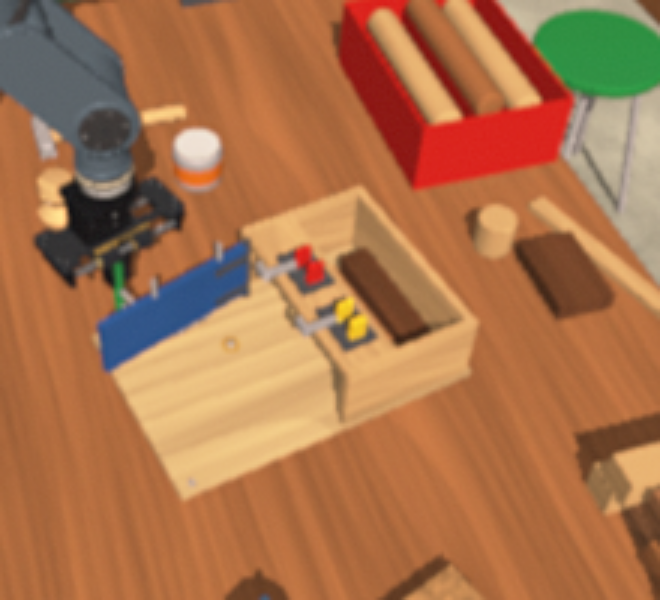

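The gate stands wide open (panel from (245,255) to (105,345)), and the green post is in the fingers at (120,285). Both tabs are in, at (303,262) and (345,310). The post position (0.397, 0.097) corresponds to about 79°, and the arm is at rest.

```bash
python3 -c "
from rig import hand_in
print(hand_in())"
```

```text
the job is handed in; nothing more can be done
None
```

I squeezed in the red catch, then the yellow one, and swung the gate open to about 79°, where the arm is holding it at rest by the green handle; the job is handed in, but no verdict came back.

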